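Sweep loose nuts into the catch pan

TASK

Sweep the three loose steel nuts across the bench with the closed fingers, gently, into the red catch pan through its open side, until each lies flat and wholly inside the pan. Only push them: do not pinch, pick up or carry any nut. Leave the glue bottle, jar, tape measure and brass coupling where they stand.

Things in the scene. Friction and masses are not known exactly. Their poses are not given: they have to be found in the camera images.
- pan: red sheet-metal pan fixed to the bench, left of the robot. Inside 170 mm (x) by 130 mm (y); walls 30 mm high, 4 mm thick on its -x, +x and +y sides; its whole -y side is the open mouth (faces the robot's right, yaw within 0.35 rad), no lip: the floor is flush with the bench at height 0. Origin at the centre of the inner floor: mouth edge at y = -65 mm, back wall at y = +65 mm; z up.
- nut_a_center (a point): large loose plain steel hexagon nut, 36 mm across flats, 42 mm across corners, 19 mm high, with a 24 mm through hole, about 110 g, lying flat on the bench, any yaw. This point is its centre, 9.5 mm above the bench as it lies; z up.
- nut_a: the same nut; origin at the centre of its underside, z up along the hole.
- nut_b_center (a point): large loose plain steel hexagon nut, 36 mm across flats, 42 mm across corners, 19 mm high, with a 24 mm through hole, about 110 g, lying flat on the bench, any yaw. This point is its centre, 9.5 mm above the bench as it lies; z up.
- nut_b: the same nut; origin at the centre of its underside, z up along the hole.
- nut_c_center (a point): large loose plain steel hexagon nut, 36 mm across flats, 42 mm across corners, 19 mm high, with a 24 mm through hole, about 110 g, lying flat on the bench, any yaw. This point is its centre, 9.5 mm above the bench as it lies; z up.
- nut_c: the same nut; origin at the centre of its underside, z up along the hole.
- glue_center (a point): white glue bottle with orange cap, diameter 54 mm, 130 mm tall, standing loose; its centre, 65 mm up. Leave alone.
- jar_center (a point): amber glass jar with a steel cap, diameter 66 mm, 70 mm tall, standing loose; its centre, 35 mm up. Leave alone.
- tape_center (a point): yellow tape measure, 65 mm (x) by 36 mm (y), 62 mm tall, standing loose; its centre, 31 mm up. Leave alone.
- coupling_center (a point): small brass coupling standing loose on end, diameter 30 mm, 36 mm tall; its centre, 18 mm up. Leave alone.
There are look-alikes about, which are no part of the job. Leave any orange or pink look-alike of the nut_c alone.

How it is judged:
By the outcome, as a careful person would: the job done as asked, in the order asked, and still so for the second after the job is handed in, with the robot touching nothing.
It also fails if it takes over 72 s, if anything falls off the work surface, if the arm or the gripper's body presses on something with over 40 N, if the wrist force passes 120 N, or if a joint passes its speed limit or range.

ROBOT

A 6-joint arm with a two-finger parallel gripper is mounted at the origin on the work surface. World frame = base frame: x ahead of the robot, y to its left, z up, the work surface at z = 0. Lengths are in m, angles in degrees, forces in N, time in s.
With the tool pointing down it reaches from about 0.375 to 0.75 m from the base axis. Payload 9 kg.
Tool frame: the origin (TCP) lies midway between the tips of the shut fingers; the grasp point (between the pads) lies arm.grip_point_offset behind it (arm.grip_point_offset is the distance from the TCP to the grasp point, in m); z points along the fingers, y is the direction in which the jaws open and shut (so a half turn about z gives the same grasp; the last joint's range is limited). The gripper opens to 85 mm and grips with 20 to 120 N. Pads are 22 mm wide; open, the fingers measure 114 mm over their backs; the gripper's body (76 mm by 85 mm) begins 54 mm behind the grasp point. The pads swing forward as they close: fully open they stand 13 mm farther back than shut.
Start: joints at [64.188, 5.964, 5.575, 89.605, 0, 77.527], TCP at [0.138, 0.584, 0.231] pointing down, gripper open.
Joint ranges: [-171.21, 171.21], [-48.23, 106.86], [-62.78, 66.21], [-105.2, 120.99], [-86.42, 89.51], [-180, 180]. Speed limits (degrees/s): [127.2, 127.2, 147.25, 180, 180, 180].

INTERFACE

Orientations are given as [roll, pitch, yaw] about the fixed x, y, z axes, in that order (R = Rz(yaw) Ry(pitch) Rx(roll)).
In Python, from station import arm gives the robot as it stands. The module is installed in compiled form; this text tells all that it offers. Calls block until the motion is done:
- arm.movep(position, orientation): joint-space move of the TCP to a pose.
- arm.servo_line(position, rate=0.15, frame=None): straight line of the TCP; frame=None keeps the orientation; rate is the mean speed in m/s.
- arm.set_joints(angles): joint-space move.
- arm.set_gripper(opening): finger opening in m; the grip force is fixed at half the most; returns when the fingers have stopped.
- arm.dwell(seconds).
- arm.inverse_kinematics(position, orientation): joint angles nearest the present ones, or None.
- arm.snapshot(name): name is "scene" or "top" or "wrist"; returns the picture (480x640x3 uint8, red, green, blue); there is no depth.
- arm.camera_model(name): a dict with "camera_matrix" (3x3 intrinsics, pixels), "position" and "attitude" of the camera in the world; the wrist camera has in their place "T_tool_cam" (4x4, takes a point from camera to tool coordinates, whose origin is the TCP and whose axes are the flange's). Camera axes: x right, y down, z forward; pixel columns grow to the right and rows downward; lengths in m; the calibration is good to about 2 mm. A picture is of the moment at which its call begins: read the wrist's pose just before it. camera_model takes no time and is no camera call.
A pose or a line that the arm cannot do raises arm.IKError and nothing moves.
- arm.job_done(): hands the job in, once; it reports no verdict.
Readings, each from a call of its own:
- arm.get_time(): time.
- arm.get_joint_positions(): joint angles.
- arm.get_joint_vel(): joint speeds.
- arm.get_tau(): joint torques, N m.
- arm.get_eef_pos(): TCP position.
- arm.get_eef_rot(): TCP orientation.
- arm.get_force(): force on the tool from outside, world axes, zero at the start.
- arm.get_moment(): the same for the moment, N m.
- arm.get_grip_width(): finger opening in m.
Only numpy, scipy, OpenCV 4.12 (cv2) and the standard library are available. Lean on these libraries where they do the work, as an engineer would, in place of code of your own. Each camera call takes 0.05 s, during which the arm holds its last target.

## Working session

There is one attempt and no reset: what is moved stays moved. The work goes in short steps, each a Python script; the robot and the scene stay as the last script left them, time stands still between calls to the robot, and variables do not carry over. Pictures are saved under pics/ and viewed, and the job is handed in when it is done.

```bash
mkdir -p pics; ls
python3 - <<'E'
from station import arm
import cv2
for n in ("scene","top","wrist"):
    im=arm.snapshot(n); cv2.imwrite(f"pics/{n}0.png",im[:,:,::-1])
    m=arm.camera_model(n); print(n,{k:(v if not hasattr(v,'round') else v.round(4).tolist()) for k,v in m.items()})
print(arm.get_time(),arm.get_grip_width(),arm.grip_point_offset,arm.get_eef_pos(),arm.get_eef_rot())
E
```

```text
pics
scene {'camera_matrix': [[499.4003, 0.0, 317.1026], [0.0, 499.4003, 242.994], [0.0, 0.0, 1.0]], 'position': [1.2514, -0.2664, 0.5579], 'attitude': [-124.6945, 1.1846, 69.4814]}
top {'camera_matrix': [[443.1207, 0.0, 324.112], [0.0, 443.1207, 241.2767], [0.0, 0.0, 1.0]], 'position': [0.5055, -0.0377, 0.875], 'attitude': [-172.753, 1.4897, -91.1286]}
wrist {'camera_matrix': [[397.9909, 0.0, 320.8137], [0.0, 397.9909, 237.454], [0.0, 0.0, 1.0]], 'T_tool_cam': [[0.0001, -0.9572, -0.2893, 0.0741], [1.0, 0.0001, 0.0003, 0.0001], [-0.0002, -0.2893, 0.9572, -0.1441], [0.0, 0.0, 0.0, 1.0]]}
0.15 0.08534862506293313 0.0187 [0.13830025 0.58358227 0.23072258] [-1.79944216e+02 -1.09993559e-02  1.66660163e+02]
```

View pics/top0.png

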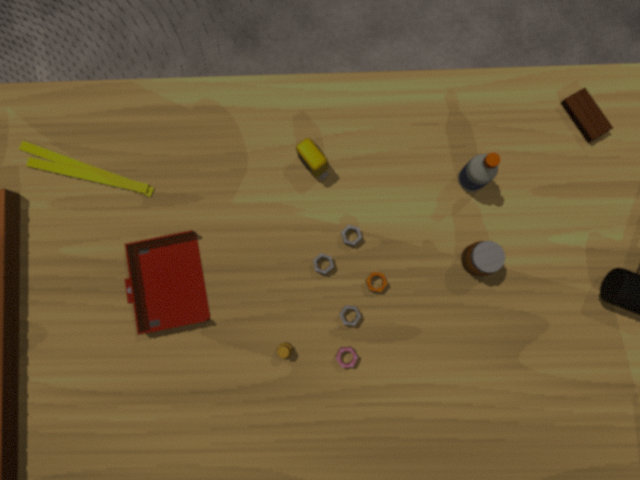

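View pics/scene0.png

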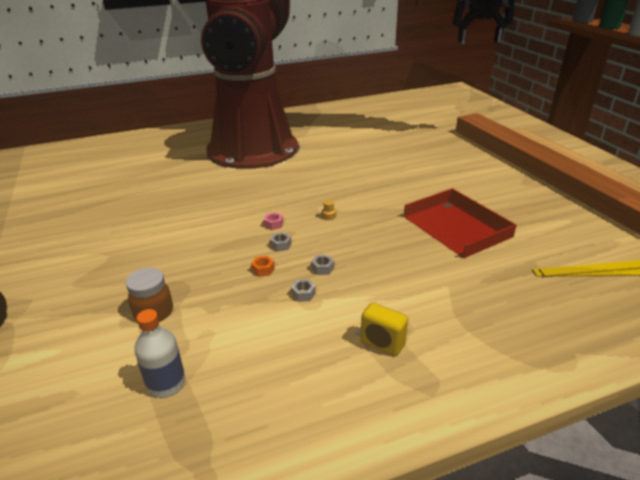

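View pics/wrist0.png

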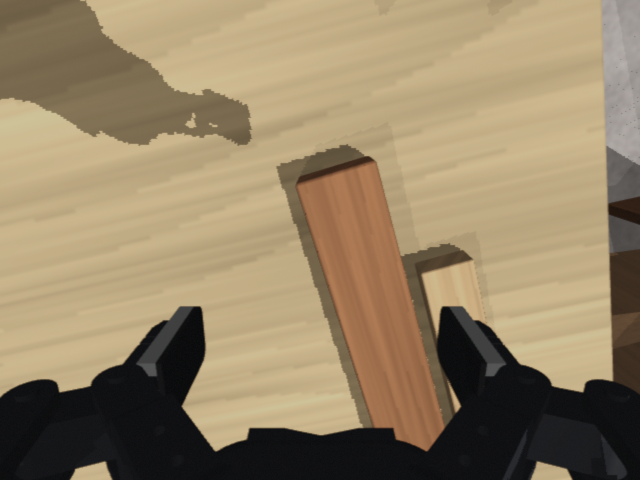

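Top view: steel nuts at about (352,237), (324,265) and (350,316). Look-alikes are orange at (377,283) and pink at (346,358); the coupling is at (285,352), the tape at (313,155), and the red pan at about (170,283) with its mouth on the right. I'll measure these and check a close crop.

```bash
cat > h.py <<'E'
from station import arm
import numpy as np, cv2
from scipy.spatial.transform import Rotation as R
def cam(n):
    m=arm.camera_model(n); K=np.array(m["camera_matrix"])
    if n!="wrist": return K,R.from_euler('xyz',m["attitude"],degrees=True).as_matrix(),np.array(m["position"])
    T=np.array(m["T_tool_cam"]); Rt=R.from_euler('xyz',arm.get_eef_rot(),degrees=True).as_matrix(); p=np.array(arm.get_eef_pos())
    return K,Rt@T[:3,:3],Rt@T[:3,3]+p
def ray(c,uv,z):
    K,Rm,p=c; d=Rm@np.linalg.solve(K,[uv[0],uv[1],1.]); return p+d*(z-p[2])/d[2]
def proj(c,X):
    K,Rm,p=c; q=K@(Rm.T@(np.array(X)-p)); return q[:2]/q[2]
def nutblobs(n,im,c):
    hsv=cv2.cvtColor(im,cv2.COLOR_RGB2HSV); return hsv
E
python3 - <<'E'
from h import *
im=cv2.imread("pics/top0.png"); c=cam("top")
hsv=cv2.cvtColor(im,cv2.COLOR_BGR2HSV)
for p in [(352,237),(343,237),(200,260),(345,265),(324,256)]: print(p,hsv[p[1],p[0]])
# steel: low saturation
m=((hsv[:,:,1]<70)&(hsv[:,:,2]>50)).astype(np.uint8); m[:90]=0
m=cv2.morphologyEx(m,cv2.MORPH_CLOSE,np.ones((3,3)))
for q in cv2.findContours(m,cv2.RETR_EXTERNAL,cv2.CHAIN_APPROX_NONE)[0]:
    if cv2.contourArea(q)>80:
        (u,v),r=cv2.minEnclosingCircle(q); print("steel",(round(u),round(v)),cv2.contourArea(q),round(r,1),ray(c,(u,v),.012).round(4))
m=((hsv[:,:,0]<6)|(hsv[:,:,0]>174))&(hsv[:,:,1]>150); m=m.astype(np.uint8)
m[:220]=0;
q=max(cv2.findContours(m,cv2.RETR_EXTERNAL,cv2.CHAIN_APPROX_NONE)[0],key=cv2.contourArea)
print("pan",cv2.approxPolyDP(q,5,True)[:,0].tolist())
for nm,uv,z in [("coup",(285,352),.036),("tape",(313,155),.05),("pink",(346,358),.01),("orange",(377,283),.01),("jar",(489,257),.07)]: print(nm,ray(c,uv,z).round(3))
cv2.imwrite("pics/crop.png",cv2.resize(im[200:400,100:400],None,fx=2.6,fy=2.6,interpolation=cv2.INTER_CUBIC))
E
```

```text
(352, 237) [ 20 134 118]
(343, 237) [15 42 98]
(200, 260) [  9 189 101]
(345, 265) [ 19 129 121]
(324, 256) [21 29 87]
steel (350, 315) 287.5 10.5 [ 0.4711 -0.0637  0.012 ]
steel (323, 264) 276.5 10.4 [ 0.5714 -0.0145  0.012 ]
steel (488, 257) 791.0 16.8 [ 0.5777 -0.3332  0.012 ]
steel (351, 235) 279.5 10.4 [ 0.6273 -0.0709  0.012 ]
steel (480, 170) 508.0 16.2 [ 0.7523 -0.33    0.012 ]
pan [[195, 240], [138, 254], [146, 316], [161, 323], [150, 331], [208, 317]]
coup [0.407 0.059 0.036]
tape [ 0.779 -0.     0.05 ]
pink [ 0.391 -0.055  0.01 ]
orange [ 0.532 -0.118  0.01 ]
jar [ 0.573 -0.316  0.07 ]
```

View pics/crop.png

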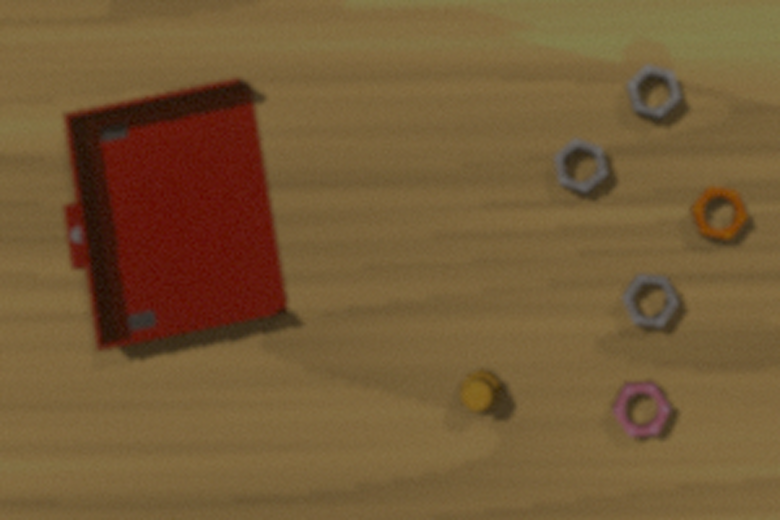

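Enclosing radius comes out at about 20.6 mm (21 expected), and the choice is the three grey nuts in the crop. Next, the pan frame from its floor and rim corners, while the fingers close.

Run:
```python
from h import *
c=cam("top")
f=lambda p:(100+p[0]/2.6,200+p[1]/2.6)
mu=ray(c,f((253,104)),0); ml=ray(c,f((287,308)),0)
b1=ray(c,f((66,115)),.03); b2=ray(c,f((100,347)),.03); t=ray(c,f((240,80)),.03); 
for n,p in dict(mu=mu,ml=ml,b1=b1,b2=b2,mt=t).items(): print(n,p.round(4))
print("mouth len",np.linalg.norm(mu-ml),"back len(178)",np.linalg.norm(b1-b2),"side(134)",np.linalg.norm(t-b1))
arm.set_gripper(0.0)
im=arm.snapshot("wrist"); cv2.imwrite("pics/w1.png",im[:,:,::-1])
print(arm.get_time(),arm.get_grip_width(),arm.get_eef_pos())
for yaw in (60,90,120,-90):
  for p in ([.47,-.1,.05],[.63,-.1,.05],[.5,.35,.05],[.65,.3,.05]): 
    q=arm.inverse_kinematics(p,[180,0,yaw]); print(yaw,p,None if q is None else np.round(q,0))
```

```text
mu [0.6257 0.2373 0.    ]
ml [0.4698 0.2089 0.    ]
b1 [0.6165 0.3687 0.03  ]
b2 [0.4455 0.3372 0.03  ]
mt [0.6399 0.238  0.03  ]
mouth len 0.15842950866414618 back len(178) 0.17382408659545903 side(134) 0.1327430106184023
0.9667 0.00024516777879301735 [0.13841189 0.58384912 0.23131305]
60 [0.47, -0.1, 0.05] [-28. -13. -31.  71.   0.  92.]
60 [0.63, -0.1, 0.05] [-21.  15.  -3.  72.   0.  99.]
60 [0.5, 0.35, 0.05] [ 23.  10.  -9.  71.   0. 143.]
60 [0.65, 0.3, 0.05] [ 14.  29.  13.  75.   0. 134.]
90 [0.47, -0.1, 0.05] [-28. -13. -31.  71.   0.  62.]
90 [0.63, -0.1, 0.05] [-21.  15.  -3.  72.   0.  69.]
90 [0.5, 0.35, 0.05] [ 23.  10.  -9.  71.   0. 113.]
90 [0.65, 0.3, 0.05] [ 14.  29.  13.  75.   0. 104.]
120 [0.47, -0.1, 0.05] [-28. -13. -31.  71.   0.  32.]
120 [0.63, -0.1, 0.05] [-21.  15.  -3.  72.   0.  39.]
120 [0.5, 0.35, 0.05] [23. 10. -9. 71.  0. 83.]
120 [0.65, 0.3, 0.05] [14. 29. 13. 75.  0. 74.]
-90 [0.47, -0.1, 0.05] [ -28.  -13.  -31.   71.    0. -118.]
-90 [0.63, -0.1, 0.05] [ -21.   15.   -3.   72.    0. -111.]
-90 [0.5, 0.35, 0.05] [ 23.  10.  -9.  71.   0. -67.]
-90 [0.65, 0.3, 0.05] [ 14.  29.  13.  75.   0. -76.]
```

View pics/w1.png

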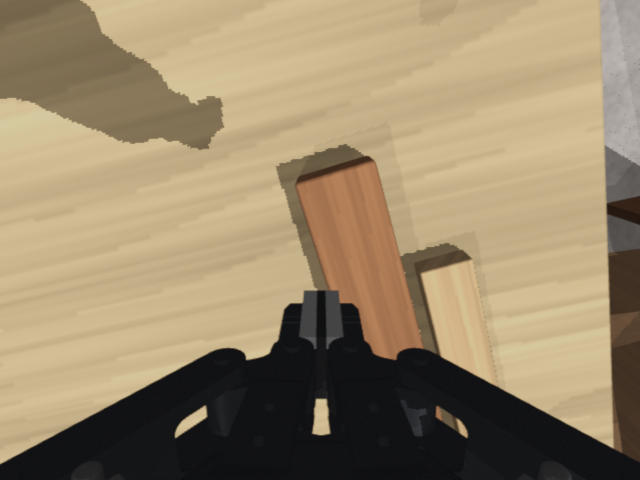

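The wrist view shows shut fingers with a clear face about 28 mm wide. The pan is centred near (0.541, 0.286) with yaw about 10.4°, and its sides measure 174/133 mm against 178/134 expected. I'll push the nearest nut first, with a check mid-way.

```bash
cat >> h.py <<'E'
PC=np.array([.541,.286]); a=np.radians(10.4); PR=np.array([[np.cos(a),-np.sin(a)],[np.sin(a),np.cos(a)]])
def p2w(x,y): return PC+PR@np.array([x,y])
def w2p(w): return PR.T@(np.array(w)[:2]-PC)
def nuts(n,name=None,amin=60):
    im=arm.snapshot(n) if True else 0; c=cam(n)
    if name: cv2.imwrite(f"pics/{name}.png",im[:,:,::-1])
    return im,c
Z=.005; B=.011+.020
def go(nut,tgt):
    nut=np.array(nut);tgt=np.array(tgt); d=tgt-nut; d/=np.linalg.norm(d); yaw=np.degrees(np.arctan2(d[1],d[0]))
    s=nut-d*(B+.016)
    arm.movep([*s,.11],[180,0,yaw]); print("above",arm.get_eef_pos(),arm.get_time())
    arm.servo_line([*s,Z],rate=.08); print("down",arm.get_eef_pos(),arm.get_force(),yaw)
    return d
def push(to,rate=.06):
    arm.servo_line([*to,Z],rate=rate); print("push",arm.get_eef_pos().round(4),arm.get_force().round(1),arm.get_time())
E
python3 - <<'E'
from h import *
nut=np.array([.5714,-.0145]); tgt=p2w(.012,.012)
d=go(nut,tgt)
push(nut+d*(.06-B))
nuts("wrist","w2")
E
```

```text
above [ 0.57463719 -0.06068443  0.11015141] 3.7417
down [ 0.57495306 -0.06156221  0.00562761] [0.13542113 0.62428708 0.7615406 ] 93.77757104728641
push [0.5694 0.0142 0.0049] [-0.2 -0.3 -0.6] 6.625
```

View pics/w2.png

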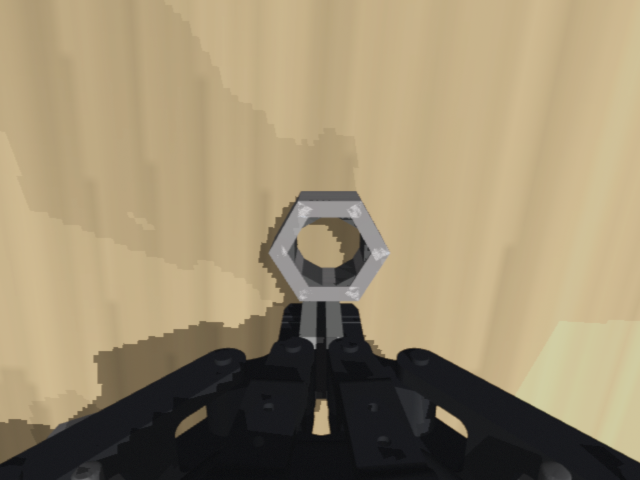

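The nut sits flat against the fingers at (328,250), about 3 mm off the centreline but stable. I'll continue to just before the mouth and check again.

Run:
```python
from h import *
nut=np.array([.5714,-.0145]); tgt=p2w(.012,.012); d=tgt-nut; d/=np.linalg.norm(d)
push(nut+d*(.19-B)); nuts("wrist","w3")
```

```text
push [0.5609 0.144  0.005 ] [-0.   0.1  0.7] 8.9917
```

View pics/w3.png

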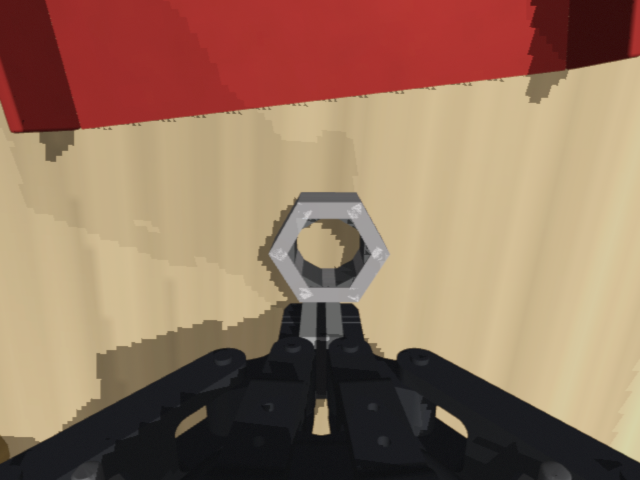

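The nut is still steady at (328,250), and the pan mouth edge runs from (80,128) to (540,73). I'll refine the pan from that, finish the push, back off, lift and move on to the next nut.

Run:
```python
from h import *
c=cam("wrist"); 
A,Bq=ray(c,(80,128),0),ray(c,(540,73),0); print("mouth",A,Bq,np.linalg.norm(A-Bq),w2p(A),w2p(Bq))
print("nut top ctr", w2p(ray(c,(328,254),.019)), ray(c,(328,254),.019), arm.get_eef_pos())
nut=np.array([.5714,-.0145]); tgt=p2w(.012,.012); d=tgt-nut; L=np.linalg.norm(d); d/=L
push(nut+d*(L-B)); nuts("wrist","w4")
push(nut+d*(L-B-.03))
e=arm.get_eef_pos(); arm.servo_line([e[0],e[1],.11],rate=.12)
n2=np.array([.6273,-.0709]); t2=p2w(.052,.012)
d=go(n2,t2); push(n2+d*(.06-B)); nuts("wrist","w5"); nuts("scene","s5")
cv2.imwrite("pics/w45.png",cv2.resize(np.hstack([cv2.imread("pics/w4.png"),cv2.imread("pics/w5.png")]),(800,300)))
```

```text
mouth [0.46914418 0.20834065 0.        ] [0.63084768 0.23750301 0.        ] 0.16431209781957945 [-0.08469433 -0.06341217] [ 0.07961698 -0.06391948]
nut top ctr [-0.00058029 -0.11501359] [0.5611914  0.17277116 0.019     ] [0.56093535 0.14401463 0.00500714]
push [0.5526 0.2689 0.0049] [-1.  -0.1  0. ] 11.275
push [0.5548 0.2389 0.0051] [-0.7 -0.3 -0.9] 11.975
above [ 0.6319476  -0.11640195  0.10993811] 14.3667
down [ 0.63239376 -0.11785658  0.00569995] [0.1275301  0.87330937 0.72890169] 95.63729359176172
push [ 0.6244 -0.0423  0.0049] [-0.7 -0.3  0.1] 17.2417
```

View pics/w45.png

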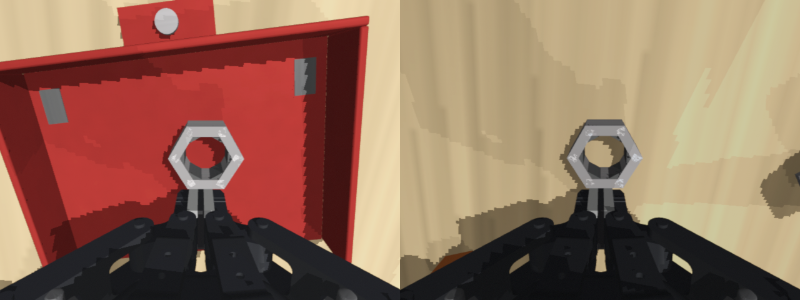

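View pics/s5.png

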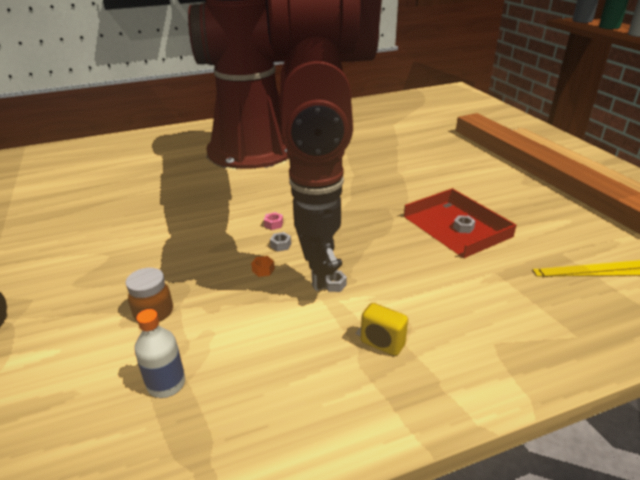

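The first nut lies in the pan, and the second is flush on the fingers. I'll push the second in and go straight to the third nut.

Run:
```python
from h import *
n2=np.array([.6273,-.0709]); t0=p2w(.052,.012); d=t0-n2; d/=np.linalg.norm(d)
push(n2+d*(.20-B)); nuts("wrist","w6")
n=n2+d*.20; t2=p2w(.054,-.002); push(t2-d*B); nuts("wrist","w7")
push(t2-d*(B+.03))
e=arm.get_eef_pos(); arm.servo_line([e[0],e[1],.11],rate=.12)
n3=np.array([.4711,-.0637]); t3=p2w(-.032,.0)
d=go(n3,t3); push(n3+d*(.06-B)); nuts("wrist","w8")
cv2.imwrite("pics/w678.png",cv2.resize(np.hstack([cv2.imread(f"pics/w{i}.png") for i in (6,7,8)]),(800,200)))
```

```text
push [0.6107 0.0972 0.005 ] [ 0.2  0.  -0.1] 19.825
push [0.5975 0.2629 0.005 ] [ 0.7 -1.2 -0.3] 22.7917
push [0.6005 0.2329 0.0051] [0.6 0.3 0.6] 23.4917
above [ 0.46635285 -0.10991893  0.11011896] 25.9
down [ 0.46629648 -0.11062235  0.00555134] [ 0.54840243 -1.28926323  0.37784556] 83.62492273995811
push [ 0.4742 -0.035   0.0049] [-0.  -0.7  0.6] 28.7833
```

View pics/w678.png

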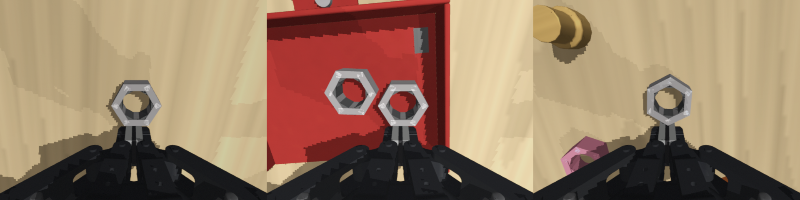

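View pics/w8.png

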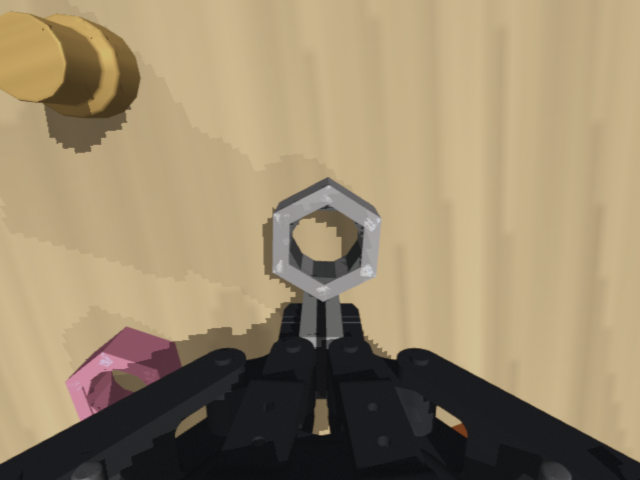

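The second nut is placed. The third meets the fingers on a corner (bottom vertex at about (322,301)), which is unstable for a 14 mm wide tip. I'll back off, measure its yaw and push on its flats in two legs.

```bash
cat >> h.py <<'E'
def measure(name,z=.019):
    im,c=nuts("wrist",name); hsv=cv2.cvtColor(im,cv2.COLOR_RGB2HSV)
    m=((hsv[:,:,1]<45)&(hsv[:,:,2]>110)).astype(np.uint8); m[300:]=0
    m=cv2.morphologyEx(m,cv2.MORPH_CLOSE,np.ones((5,5)))
    out=[]
    for q in cv2.findContours(m,cv2.RETR_EXTERNAL,cv2.CHAIN_APPROX_NONE)[0]:
        if cv2.contourArea(q)<2500: continue
        W=np.array([ray(c,p,z)[:2] for p in cv2.convexHull(q)[:,0]],np.float32)
        mm=cv2.moments((W*1000).astype(np.float32)); cen=np.array([mm["m10"],mm["m01"]])/mm["m00"]/1000
        # hexagon phase: radius profile 6th harmonic by support widths
        th=np.radians(np.arange(0,180)); w=[np.ptp(W@[np.cos(t),np.sin(t)]) for t in th]
        s6=np.sum(np.array(w)*np.exp(-6j*th)); fl=np.degrees(np.angle(-s6))/6*-1
        out.append((cen,fl%60,min(w),max(w))); print("nut",cen.round(4),"flat dir mod60",round(fl%60,1),"widths",round(min(w),4),round(max(w),4))
    return out
E
python3 - <<'E'
from h import *
e=arm.get_eef_pos(); y=np.radians(83.6); d=np.array([np.cos(y),np.sin(y)])
push(e[:2]-d*.03); e=arm.get_eef_pos(); arm.servo_line([e[0],e[1],.06],rate=.12)
measure("w9")
E
```

```text
push [ 0.4708 -0.065   0.005 ] [-0.8 -0.1  0.8] 29.4833
nut [ 0.4786 -0.0031] flat dir mod60 50.9 widths 0.0362 0.0415
```

View pics/w9.png

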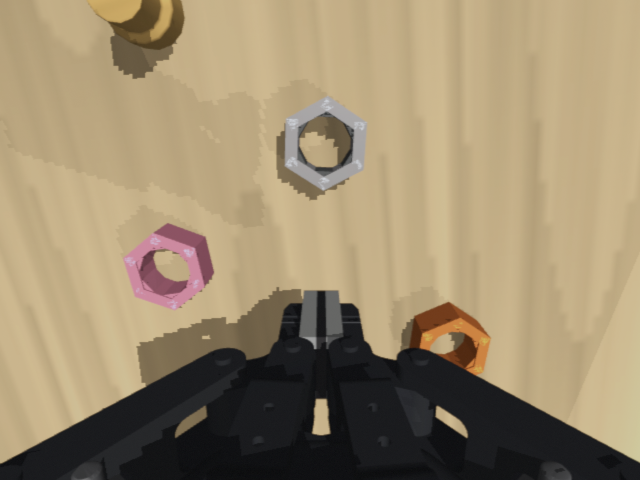

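Widths 36.2 and 41.5 mm match the nut, and its flats face 50.9° and 110.9°. Leg 1 goes along 50.9°, then I re-measure.

Run:
```python
from h import *
n=np.array([.4786,-.0031]); t=p2w(-.036,0); u=lambda g:np.array([np.cos(np.radians(g)),np.sin(np.radians(g))])
ab=np.linalg.solve(np.c_[u(50.9),u(110.9)],t-n); print(ab,t, n+u(50.9)*ab[0])
m=n+u(50.9)*ab[0]
d=go(n,m); push(m-d*.029,rate=.055)   # contact stand-off is 29 mm
push(m-d*.06); e=arm.get_eef_pos(); arm.servo_line([e[0],e[1],.06],rate=.12)
measure("w10"); print(arm.get_time())
```

```text
[0.14552707 0.18161501] [0.50559143 0.27950131] [0.5703804  0.10983576]
above [ 0.44874711 -0.03954739  0.10913998] 30.775
down [ 0.44933781 -0.03973305  0.00551107] [ 0.58709822 -0.39458436  1.25123395] 50.9
push [0.5521 0.0873 0.005 ] [-0.2  1.1 -0.1] 35.3667
push [0.5326 0.0631 0.0051] [-0.8  0.5  0.6] 36.0333
nut [0.5701 0.1095] flat dir mod60 50.8 widths 0.0359 0.0417
36.6917
```

View pics/w10.png

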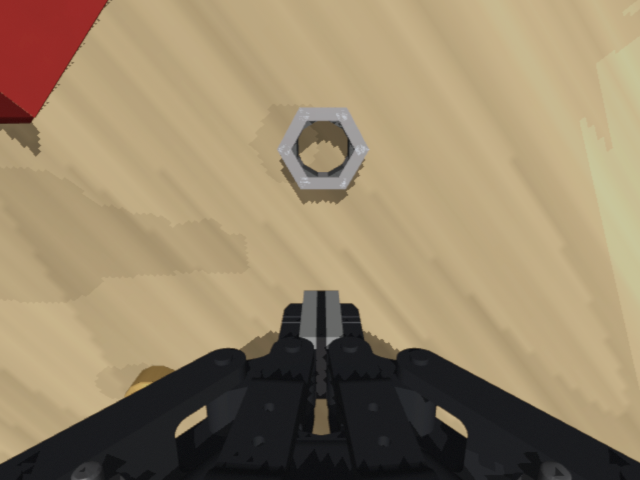

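Exactly as predicted: the nut is at (323,148) with its flats at 50.8° and 110.8°. Leg 2 goes into the pan.

Run:
```python
from h import *
n=np.array([.5701,.1095]); g=np.radians(110.8); u=np.array([np.cos(g),np.sin(g)]); m=n+u*.180; print("final pan",w2p(m))
d=go(n,m); push(m-d*.029,rate=.055); 
push(m-d*.065); e=arm.get_eef_pos(); arm.servo_line([e[0],e[1],.12],rate=.12)
measure("w11")
arm.movep([.45,-.15,.25],[180,0,90]); print(arm.get_time())
im,c=nuts("top","top1"); nuts("scene","s1")
cv2.imwrite("pics/crop1.png",cv2.resize(im[120:400,100:400][:,:,::-1],None,fx=2,fy=2,interpolation=cv2.INTER_CUBIC))
```

```text
final pan [-0.03573315 -0.00181061]
above [0.58618427 0.06565171 0.10910457] 37.6583
down [0.58728148 0.06552567 0.00564401] [ 0.44076814  0.29430027 -0.033594  ] 110.80000000000001
push [0.5165 0.2506 0.005 ] [ 0.6 -0.5  0.5] 42.875
push [0.5292 0.2169 0.005 ] [0.5 0.  0.2] 43.625
nut [0.5968 0.2922] flat dir mod60 36.0 widths 0.0361 0.042
nut [0.5063 0.2782] flat dir mod60 50.6 widths 0.0356 0.041
nut [0.5532 0.2983] flat dir mod60 33.9 widths 0.0362 0.0418
46.2583
```

View pics/w11.png

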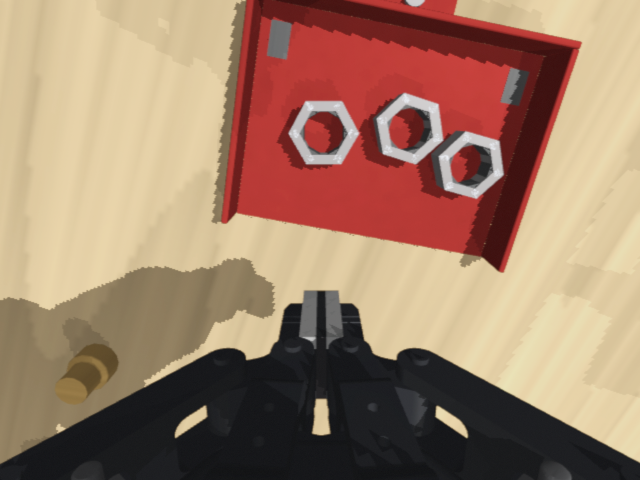

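View pics/top1.png

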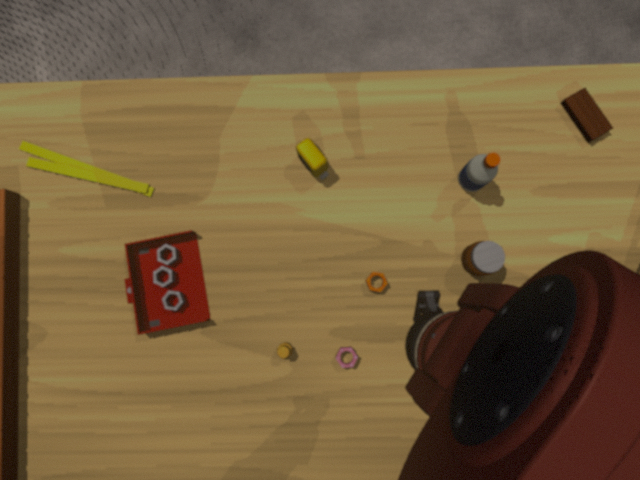

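View pics/s1.png

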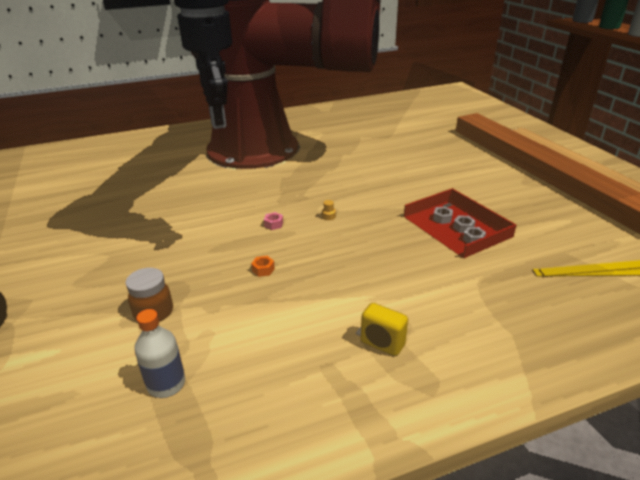

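All three nuts lie flat inside the pan, at (166,255), (163,276) and (173,300) in the top view. The coupling, tape, jar, glue and both look-alikes are at the same pixels as before. I'm handing in.

Run:
```python
from station import arm
arm.dwell(.3); print(arm.get_force(),arm.get_time()); arm.job_done()
```

```text
[ 0.48094821  0.0341793  -0.29464562] 46.6583
the job is handed in; nothing more can be done
```

All three steel nuts are in the red pan, pushed only with the closed fingers. I handed the job in at 46.7 s, with the arm clear of everything. The hand-in reports no verdict.

- **How the nuts went in:** two went in with one straight push direction each. The third met the fingers on a corner, so I backed off, measured its yaw and pushed it in on its flats in two legs.
- **Nuts:** the last wrist picture put them at (0.597, 0.292), (0.553, 0.298) and (0.506, 0.278). Each measured 36 mm by 41–42 mm, so they lie flat. They are about 40 mm or more inside the mouth and clear of the walls. The two nearer the +x wall lie close together and may be touching.
- **Everything else:** the glue bottle, jar, tape measure, coupling and both look-alikes showed no visible shift in the top view.
- **Force:** the readings I took between moves stayed under 2 N; I did not record force while the arm was moving.
- **One disagreement:** the pan's outline measured 4–12 mm short of its stated length in the pictures. The lanes left room for that.

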